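Make up the sampling kit and the balance-check kit

ROBOT

A 6-joint arm with a two-finger parallel gripper is mounted at the origin on the work surface. World frame = base frame: x ahead of the robot, y to its left, z up, the work surface at z = 0. Lengths are in m, angles in rad, forces in N, time in s.
With the tool pointing down it reaches from about 0.3 to 0.825 m from the base axis. Payload 5.4 kg.
Tool frame: the origin (TCP) lies at the very end of the fingers, on their centre line; the grasp point (between the pads) lies 19 mm behind it (manip.hold_point_z is the z of the grasp point in the tool frame, in m); z points along the fingers, y is the line along which they close (so a half turn about z gives the same grasp; the last joint's range is limited). The gripper opens to 92 mm and grips with 3 to 60 N. Pads are 20 mm wide; open, the fingers measure 128 mm over their backs; the gripper's body (75 mm by 189 mm) begins 69 mm behind the grasp point.
Start: joints at [-1.484, 0.158, 1.597, -0, 1.386, -0.21], TCP at [0.168, -0.55, 0.183] pointing down, gripper open.
Joint ranges: [-2.91, 2.91], [-0.94, 2.29], [0.18, 2.7], [-1.29, 4.43], [0.17, 2.64], [-3, 3]. Speed limits (rad/s): [2.57, 2.57, 3.14, 3.14, 3.14, 3.14].

INTERFACE

Orientations are given as a 3x3 rotation matrix whose columns are the frame's x, y, z axes.
In Python, from plant import manip gives the robot as it stands. The module is installed in compiled form; this text tells all that it offers.
- The arm moves only by the shell command python3 -m jog 'ROWS' [OPENING] [FORCE]. ROWS is rows parted by semicolons, their numbers by spaces, 1 to 8 of them, each of 6 numbers: dx, dy, dz in m, then a rotation vector rx, ry, rz in rad; each row is the pose to reach, as a shift and turn from the pose commanded when the command began, along the tool's axes at that moment; what a row does not reach only later rows make up. A row lasts 1/10 s, in which the tool goes at most 0.05 m and 0.15 rad, less where a joint would pass 70% of its speed; a pose out of reach is approached as far as the arm can. OPENING is the finger opening in m, set as the command begins (- or left out keeps the last). The fingers move at their own pace and stop on an object; FORCE is the grip in N (left out, the last holds). Time passes only in rows, so rows that do not move let the fingers close. It prints the time, the measured TCP pose, the force, the opening and the grip force at its end.
- manip.state(): the state, without advancing time (a new reading comes with each control period).
- manip.camera(name): name is "scene" or "top" or "wrist"; returns (picture, depth): 480x640x3 uint8, red, green, blue; 480x640 float32, m along the optical axis (not along the pixel's ray), 0 where there is no reading.
- manip.camera_params(name): a dict with "fx", "fy", "cx", "cy" (pixels), "eye" and "orientation" of the camera in the world. Camera axes: x right, y up, looking along -z (the intrinsics and any distortion apply to the point x, -y, -z); pixel columns grow to the right and rows downward; lengths in m; the calibration is good to about 2 mm. The wrist camera is an equidistant fisheye: a pixel r from the principal point sees the ray r / f radians off the axis. A picture is of the moment at which its call begins: read the wrist's pose just before it. camera_params takes no time and is no camera call; for the wrist camera it gives the pose at the moment of the call.
- manip.sign_off(): hands the job in; it is judged then, once.
The state is a dict: "time_s": time; "qpos": joint angles; "qd": joint speeds; "tau": joint torques, N m; "tcp_pos": TCP position; "eef_rot": TCP orientation; "force": force on the tool from outside, world axes, zero at the start; "torque": the same for the moment, N m; "finger_gap": finger opening in m; "grasp_force": force on a finger pad.
Only numpy, scipy, OpenCV 4.12 (cv2) and the standard library are available. Lean on these libraries where they do the work, as an engineer would, in place of code of your own. Each camera call takes 0.05 s, during which the arm holds its last target. There are 200 camera calls.

TASK

Make up two kits from the stock on the lab bench, one thing to a compartment, each standing upright on the tray's floor: the long tray gets the tall bottle in its middle compartment, with the jar and one steel cup in the end compartments (either way round); the short tray gets the large balance weight and the other steel cup (either way round). Leave the small bottle and the small weight standing where they are, set things down without dropping them and knock no glass over. Finish with everything let go and at rest.

Things in the scene. Friction and masses are not known exactly. Their poses are not given: they have to be found in the camera images.
- tray_long: the long kit tray: grey plastic, open on top, 240 mm long (x) by 80 mm wide (y), 22 mm high; floor and walls 4 mm thick. Two cross walls, as high as the rim, make three equal compartments in a row along x, each 75 x 72 mm inside, centred at x = -79, 0 and +79 mm. Origin at the centre of its underside; it stands on the bench to one side of the stock and is fixed there.
- tray_short: the short kit tray: grey plastic, open on top, 162 mm long (x) by 80 mm wide (y), 22 mm high; floor and walls 4 mm thick. One cross wall, as high as the rim, makes two equal compartments in a row along x, each 75 x 72 mm inside, centred at x = -39.5 and +39.5 mm. Origin at the centre of its underside; it stands on the bench on the other side of the stock and is fixed there.
- bottle_tall: the tall sample bottle: amber glass with paper label, narrow neck and black cap, 44 mm diameter, 88 mm high, straight-sided up to about 50 mm, 0.11 to 0.18 kg. Origin at the centre of its underside, z up. It stands upright on the bench.
- bottle_short: the small bottle, same style as the tall one but 30 mm diameter and 52 mm high; it is not needed and stays in the stock. Origin at the centre of its underside, z up.
- jar: wide-mouth amber glass jar with a broad white screw lid, no label, 52 mm diameter over body and lid alike, straight-sided, 55 mm high (the lid is the top 14 mm), 0.1 to 0.17 kg. Origin at the centre of its underside, z up. It stands upright on the bench.
- cup_1: open straight-sided stainless steel cup, 51 mm outside diameter, 56 mm high, 3 mm wall; 0.09 to 0.14 kg; one of two identical cups, either may go into either tray. Origin at the centre of its underside, z up along its axis. It stands upright on the bench.
- cup_2: open straight-sided stainless steel cup, 51 mm outside diameter, 56 mm high, 3 mm wall; 0.09 to 0.14 kg; the other of the two identical cups. Origin at the centre of its underside, z up along its axis. It stands upright on the bench.
- weight_large: the large balance weight: brass cylinder of 36 mm diameter and 46 mm height with a neck and a 26 mm wide knob on top, 60 mm high in all, 0.32 to 0.52 kg. Origin at the centre of its underside, z up. It stands upright on the bench.
- weight_small: the small balance weight, same shape, 22 mm diameter, 37 mm high; it is not needed and stays in the stock. Origin at the centre of its underside, z up.
Things that resemble listed ones, but are neither listed nor needed, are in the scene too. Leave any purple look-alike of the bottle_tall alone.

How it is judged:
By the outcome, as a careful person would: the job done as asked, in the order asked, and still so for the second after the job is handed in, with the robot touching nothing.
It also fails if it takes over 134 s, if anything falls off the work surface, if the arm or the gripper's body presses on something with over 40 N, if the wrist force passes 120 N, or if a joint passes its speed limit or range.

## Working session

There is one attempt and no reset: what is moved stays moved. The work goes in short steps, Python scripts to look and compute and a shell command to move; the robot and the scene stay as the last step left them, time stands still between calls to the robot, and variables do not carry over. Pictures are saved under pics/ and viewed, at most 14 in all, crops included, and the job is handed in when it is done.

```bash
mkdir -p pics
python3 - <<'E'
from plant import manip
import cv2,numpy as np
for n in ("top","scene"):
    p,d=manip.camera(n); cv2.imwrite(f"pics/{n}0.png",p[:,:,::-1]); np.save(f"{n}d.npy",d); np.save(f"{n}p.npy",p)
    print(n,manip.camera_params(n))
s=manip.state();print(s["time_s"],s["tcp_pos"],s["eef_rot"],s["finger_gap"],manip.hold_point_z)
E
```

```text
top {'fx': 523.7219538133083, 'fy': 523.7219538133083, 'cx': 319.3267955165403, 'cy': 241.5952015654155, 'eye': array([0.35564326, 0.01766726, 1.02075984]), 'orientation': array([[ 0.01322369,  0.98713964, -0.15931247],
       [-0.99984364,  0.01492448,  0.00948402],
       [ 0.01173971,  0.15916215,  0.98718265]])}
scene {'fx': 604.8940491439184, 'fy': 604.8940491439184, 'cx': 318.29265585876055, 'cy': 235.8235813925617, 'eye': array([1.09358562, 0.66011775, 0.73864194]), 'orientation': array([[-0.77920978, -0.38908245,  0.49137254],
       [ 0.62661856, -0.50044931,  0.59741081],
       [ 0.01346499,  0.7734115 ,  0.63376127]])}
0.1 [ 0.1680849  -0.54924241  0.18173569] [[ 9.56276933e-01  2.92462646e-01 -1.65498287e-04]
 [ 2.92462511e-01 -9.56275556e-01  1.65570379e-03]
 [ 3.25969546e-04 -1.63171339e-03 -9.99998616e-01]] 0.0915111727234525 -0.0187
```

View pics/top0.png

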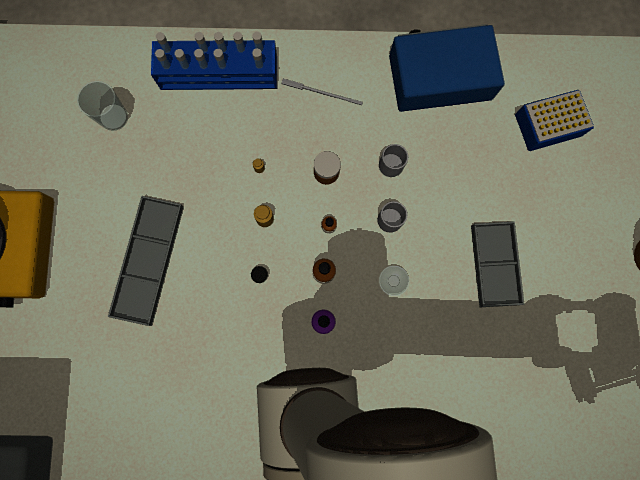

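View pics/scene0.png

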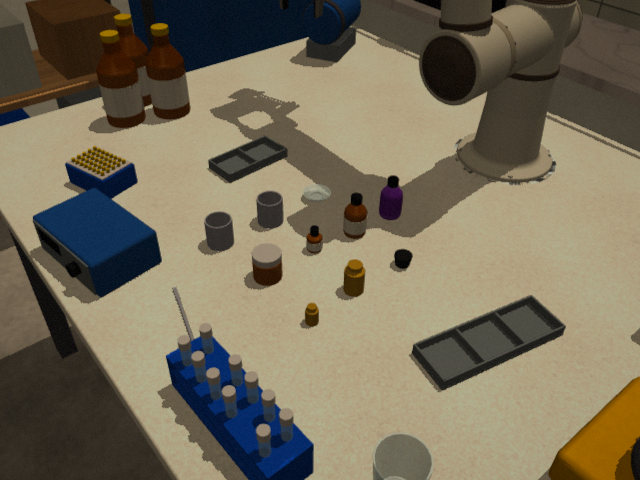

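Top view candidates:
- **Tall bottle:** amber with black cap at (324,270). Look-alikes are the purple one at (323,321), the small bottle at (328,223) and the loose black cap at (260,273).
- **Jar:** white lid at (327,166).
- **Cups:** (393,159) and (392,214). The look-alike is the glass dish at (393,280).
- **Large weight:** (263,214). The look-alike is the small one at (258,165).
- **Trays:** long at (147,260), short at (497,264).

I'll measure these now.

```bash
cat > h.py <<'E'
from plant import manip
import cv2,numpy as np
def cloud(n,d,P):
    v,u=np.mgrid[:480,:640]
    c=np.stack([(u-P['cx'])/P['fx']*d,-(v-P['cy'])/P['fy']*d,-d],-1)
    return c@np.array(P['orientation']).T+P['eye']
E
python3 - <<'E'
from h import *
p=np.load("topp.npy");d=np.load("topd.npy");X=cloud("top",d,manip.camera_params("top"))
z=X[...,2]
bench=X[(d>0)&(abs(z)<.01)];print("bench z",np.median(bench[:,2]))
for n,(u,v),h in [("tall",(324,270),.088),("purple",(323,321),.088),("sbot",(328,223),.052),("jar",(327,166),.055),("cupA",(393,159),.056),("cupB",(392,214),.056),("wL",(263,214),.06),("wS",(258,165),.037),("cap",(260,273),.0),("dish",(393,280),0)]:
    m=np.zeros(z.shape,bool);m[v-25:v+25,u-25:u+25]=1
    m&=(d>0)
    zz=z[m&(z>.008)]
    if len(zz)<5: print(n,"few",len(zz));continue
    t=np.percentile(zz,97); q=m&(z>t-.008)&(z<t+.01)
    (c,r)=cv2.minEnclosingCircle(X[q][:,:2].astype(np.float32))
    print(n,"top z %.3f (exp %.3f)"%(t,h),"c",np.round(c,4),"diam %.4f"%(2*r),q.sum())
for n,(u0,u1,v0,v1) in [("long",(95,200,180,340)),("short",(455,540,205,320))]:
    m=np.zeros(z.shape,bool);m[v0:v1,u0:u1]=1
    q=m&(d>0)&(z>.017)&(z<.03)
    lab=q.astype(np.uint8);k,L,st,_=cv2.connectedComponentsWithStats(lab)
    i=1+np.argmax(st[1:,4]); q=L==i
    print(n,"rim z",np.median(z[q]),cv2.minAreaRect(X[q][:,:2].astype(np.float32)),q.sum())
cv2.imwrite("pics/crop.png",cv2.resize(p[130:345,235:430,::-1],None,fx=2.7,fy=2.7,interpolation=cv2.INTER_CUBIC))
E
```

```text
bench z 0.000650981196629985
tall top z 0.090 (exp 0.088) c [ 0.4594 -0.001 ] diam 0.0213 114
purple top z 0.090 (exp 0.088) c [ 0.3648 -0.0006] diam 0.0213 113
sbot top z 0.054 (exp 0.052) c [ 0.5518 -0.0099] diam 0.0161 58
jar top z 0.059 (exp 0.055) c [ 0.6625 -0.004 ] diam 0.0521 554
cupA top z 0.058 (exp 0.056) c [ 0.6791 -0.1348] diam 0.0519 157
cupB top z 0.059 (exp 0.056) c [ 0.5662 -0.1312] diam 0.0508 151
wL top z 0.063 (exp 0.060) c [0.5661 0.1168] diam 0.0265 148
wS top z 0.040 (exp 0.037) c [0.6691 0.1299] diam 0.0175 55
cap top z 0.028 (exp 0.000) c [0.4522 0.122 ] diam 0.0329 230
dish top z 0.017 (exp 0.000) c [ 0.4446 -0.1367] diam 0.0596 446
long rim z 0.021859304194214113 ((0.4782558083534241, 0.34200960397720337), (0.08256788551807404, 0.2400941103696823), 78.5595932006836) 1033
short rim z 0.021184148774241685 ((0.47997939586639404, -0.3378830552101135), (0.16205942630767822, 0.08215457946062088), 4.085487365722656) 707
```

View pics/crop.png

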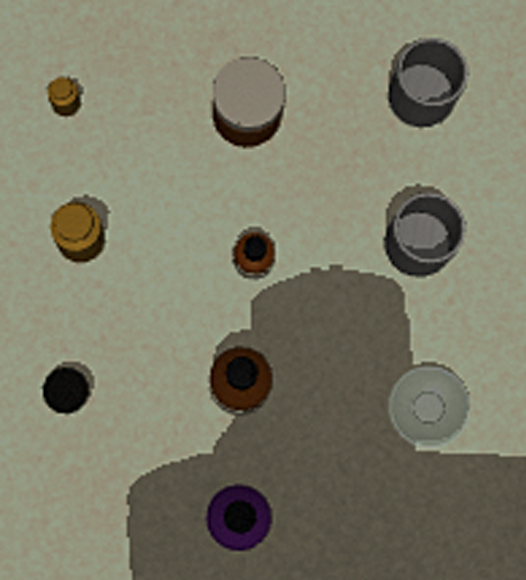

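The crop confirms the choice: the amber bottle with black cap is at crop (240,378), clear of the purple one at (239,518), and all the sizes and heights match. Next I'll write a delta helper.

```bash
cat > go.py <<'E'
import sys
from h import *
from scipy.spatial.transform import Rotation as Ro
T={'tall':(.4594,-.001,0),'jar':(.6625,-.004,0),'cupA':(.6791,-.1348,0),'cupB':(.5662,-.1312,0),'wL':(.5661,.1168,0),
'mid':(.4783,.3420,-11.44),'far':(.5557,.3263,-11.44),'near':(.4009,.3577,-11.44),'sfar':(.5194,-.3351,4.1),'snear':(.4406,-.3407,4.1)}
s=manip.state();R=np.array(s['eef_rot']);p=np.array(s['tcp_pos'])
print("t %.1f"%s['time_s'],"gap %.4f"%s['finger_gap'],"F",np.round(s['force'],1),"tcp",np.round(p,4))
for a in sys.argv[1:]:
    n,z=a.split(':');x,y,w=T[n]
    Rt=Ro.from_euler('z',w,degrees=True).as_matrix()@np.diag([1,-1,-1])
    print(a,np.round(R.T@(np.array([x,y,float(z)])-p),4),np.round(Ro.from_matrix(R.T@Rt).as_rotvec(),3))
E
python3 go.py tall:.18
```

```text
t 0.1 gap 0.0915 F [-0.4 -0.6 -0.6] tcp [ 0.1681 -0.5492  0.1817]
tall:.18 [ 0.4389 -0.4391  0.0026] [-0.002 -0.     0.297]
```

```bash
python3 -m jog '0.439 -0.439 0.002 -0.002 0 0.297;0.439 -0.439 0.002 -0.002 0 0.297;0.439 -0.439 0.002 -0.002 0 0.297;0.439 -0.439 0.002 -0.002 0 0.297;0.439 -0.439 0.002 -0.002 0 0.297;0.439 -0.439 0.002 -0.002 0 0.297;0.439 -0.439 0.002 -0.002 0 0.297;0.439 -0.439 0.002 -0.002 0 0.297' 0.09 ; python3 go.py tall:.18
```

```text
time_s: 0.9
tcp_pos: [0.3562, -0.1946, 0.1811]
eef_rot: [[1.0, -0.001, 0.0], [-0.001, -1.0, -0.002], [0.0, 0.002, -1.0]]
force: [1.7, 0.1, 0.1]
finger_gap: 0.09
grasp_force: 0.0
t 0.9 gap 0.0900 F [1.7 0.1 0.1] tcp [ 0.3562 -0.1946  0.1811]
tall:.18 [ 0.103  -0.1937  0.0008] [ 0.002 -0.    -0.001]
```

```bash
python3 -m jog '0.03 -0.05 0 0 0 0;0.05 -0.1 0 0 0 0;0.08 -0.14 0 0 0 0;0.095 -0.175 0 0 0 0;0.103 -0.193 0 0 0 0;0.103 -0.193 0 0 0 0;0.103 -0.193 0 0 0 0;0.103 -0.193 0 0 0 0' ; python3 go.py tall:.025
```

```text
time_s: 1.7
tcp_pos: [0.4585, -0.0047, 0.1808]
eef_rot: [[1.0, -0.002, -0.0], [-0.002, -1.0, -0.002], [-0.0, 0.002, -1.0]]
force: [-1.1, -0.7, -0.1]
finger_gap: 0.0903
grasp_force: 0.0
t 1.7 gap 0.0903 F [-1.1 -0.7 -0.1] tcp [ 0.4585 -0.0047  0.1808]
tall:.025 [ 0.0009 -0.004   0.1558] [ 0.002  0.    -0.002]
```

```bash
python3 -m jog '0.001 -0.004 0 0 0 0;0.001 -0.004 0.04 0 0 0;0.001 -0.004 0.08 0 0 0;0.001 -0.004 0.115 0 0 0;0.001 -0.004 0.14 0 0 0;0.001 -0.004 0.155 0 0 0;0.001 -0.004 0.155 0 0 0;0.001 -0.004 0.155 0 0 0'; python3 -m jog '0 0 0 0 0 0;0 0 0 0 0 0;0 0 0 0 0 0;0 0 0 0 0 0;0 0 0 0 0 0;0 0 0 0 0 0;0 0 0 0 0 0;0 0 0 0 0 0' 0.03 20; python3 go.py mid:.15
```

```text
time_s: 2.5
tcp_pos: [0.4602, -0.0005, 0.0264]
eef_rot: [[1.0, -0.001, 0.001], [-0.001, -1.0, -0.002], [0.001, 0.002, -1.0]]
force: [0.4, -0.1, 0.4]
finger_gap: 0.09
grasp_force: 0.0
time_s: 3.3
tcp_pos: [0.4613, -0.0013, 0.0273]
eef_rot: [[1.0, 0.001, 0.002], [0.001, -1.0, -0.005], [0.002, 0.005, -1.0]]
force: [-1.3, -3.6, 6.9]
finger_gap: 0.0336
grasp_force: 18.1
t 3.3 gap 0.0336 F [-1.3 -3.6  6.9] tcp [ 0.4613 -0.0013  0.0273]
mid:.15 [ 0.0175 -0.3427 -0.1243] [ 0.004 -0.003  0.2  ]
```

Run:
```python
from h import *
a,_=manip.camera("scene");b,_=manip.camera("wrist")
i=np.hstack([cv2.resize(a[150:330,260:460],(400,360),interpolation=2),cv2.resize(b[:,:],(400,360))])
cv2.imwrite("pics/g1.png",i[:,:,::-1]);s=manip.state();print(s['finger_gap'],s['force'],s['grasp_force'])
```

```text
0.03319654310098184 [-1.71944252 -3.40599404  7.6821171 ] 18.13040950364666
```

View pics/g1.png

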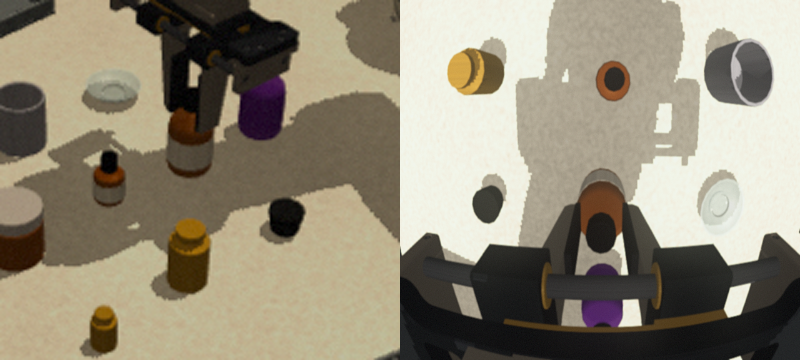

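```bash
python3 - <<'E'
from h import *
for n,b in (("scene",(330,390,175,250)),("top",(290,350,230,300))):
    a,d=manip.camera(n);X=cloud(n,d,manip.camera_params(n))
    u0,u1,v0,v1=b;A=a[v0:v1,u0:u1].astype(int);Y=X[v0:v1,u0:u1];D=d[v0:v1,u0:u1]
    print(n)
    for lo in np.arange(.0,.13,.01):
        q=(D>0)&(Y[...,2]>=lo)&(Y[...,2]<lo+.01)&(np.hypot(Y[...,0]-.46,Y[...,1])<.06)
        red=(A[...,0]>1.5*A[...,2])
        k=q&red
        if q.sum()>3: print("%.2f"%lo,"all",q.sum(),np.round(np.r_[Y[q][:,0].min(),Y[q][:,0].max(),Y[q][:,1].min(),Y[q][:,1].max()],3),"amber",k.sum(),np.round(np.r_[Y[k][:,:2].min(0),Y[k][:,:2].max(0)],3) if k.sum() else "")
    cv2.imwrite(f"pics/z_{n}.png",cv2.resize(a[v0:v1,u0:u1,::-1],None,fx=6,fy=6,interpolation=2))
E
python3 -c "
import cv2,numpy as np
a=cv2.imread('pics/z_scene.png');b=cv2.imread('pics/z_top.png');h=420
cv2.imwrite('pics/z.png',np.hstack([a[:h],b[:h]])[:,:800])"
```

```text
scene
0.00 all 614 [ 0.4    0.519 -0.06   0.06 ] amber 78 [ 0.447 -0.018  0.482  0.021]
0.01 all 95 [ 0.443  0.483 -0.016  0.022] amber 17 [ 0.45  -0.004  0.482  0.022]
0.02 all 85 [ 0.445  0.483 -0.012  0.023] amber 1 [0.47  0.017 0.47  0.017]
0.03 all 93 [ 0.448  0.483 -0.012  0.022] amber 8 [ 0.454 -0.001  0.479  0.021]
0.04 all 109 [ 0.448  0.484 -0.014  0.022] amber 105 [ 0.448 -0.014  0.484  0.021]
0.05 all 100 [ 0.448  0.482 -0.02   0.023] amber 100 [ 0.448 -0.02   0.482  0.023]
0.06 all 148 [ 0.453  0.478 -0.031  0.03 ] amber 107 [ 0.457 -0.027  0.478  0.028]
0.07 all 120 [ 0.451  0.474 -0.033  0.032] amber 35 [ 0.457 -0.033  0.472  0.031]
0.08 all 170 [ 0.449  0.473 -0.03   0.032] amber 52 [ 0.451 -0.03   0.473  0.032]
0.09 all 118 [ 0.45   0.473 -0.034  0.032] amber 40 [ 0.454 -0.03   0.472  0.032]
0.10 all 121 [ 0.449  0.475 -0.034  0.033] amber 39 [ 0.452 -0.03   0.475  0.033]
0.11 all 120 [ 0.45   0.473 -0.034  0.035] amber 37 [ 0.454 -0.03   0.473  0.034]
0.12 all 100 [ 0.45   0.475 -0.034  0.035] amber 36 [ 0.455 -0.034  0.473  0.034]
top
0.00 all 547 [ 0.407  0.473 -0.051  0.059] amber 2 [ 0.445 -0.026  0.447  0.054]
0.01 all 7 [ 0.438  0.445 -0.017  0.011] amber 2 [ 0.438 -0.002  0.441  0.011]
0.02 all 9 [ 0.438  0.446 -0.011  0.017] amber 0 
0.03 all 8 [ 0.438  0.443 -0.013  0.014] amber 1 [0.443 0.014 0.443 0.014]
0.04 all 14 [ 0.439  0.444 -0.011  0.015] amber 12 [ 0.439 -0.011  0.442  0.012]
0.05 all 11 [ 0.44   0.443 -0.007  0.014] amber 11 [ 0.44  -0.007  0.443  0.014]
```

View pics/z.png

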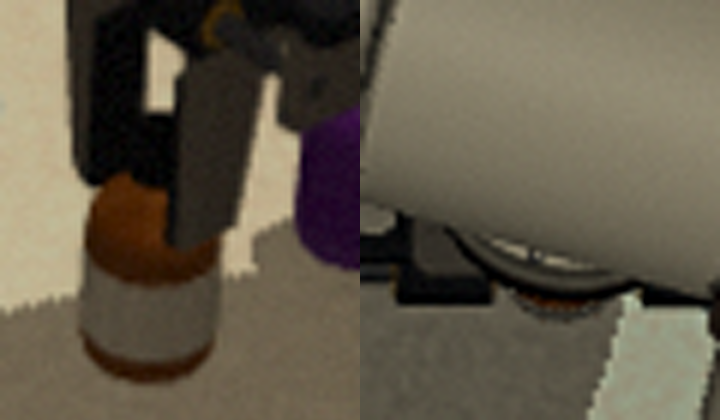

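The fingertips are really at z≈0.055, on the bottle's shoulder, although the TCP reads 0.027. The bottle is still upright at about (0.462, 0.002). I'll open and measure the fingertip height.

```bash
python3 -m jog '0 0 0 0 0 0;0 0 0 0 0 0;0 0 0 0 0 0;0 0 0 0 0 0;0 0 0 0 0 0' 0.09
cat > tips.py <<'E'
from h import *
s=manip.state();p=np.array(s['tcp_pos']);print("tcp",p,"gap",s['finger_gap'])
a,d=manip.camera("scene");X=cloud("scene",d,manip.camera_params("scene"))
r=X-p
for lo in np.arange(-.02,.09,.005):
    q=(d>0)&(abs(r[...,0])<.016)&(abs(r[...,1])<.07)&(X[...,2]>.003)&(r[...,2]>=lo)&(r[...,2]<lo+.005)
    l=q&(r[...,1]>.03);m=q&(r[...,1]<-.03)
    print("%.3f"%lo,"L",l.sum(),np.round([r[l][:,1].min(),r[l][:,1].max(),r[l][:,0].min(),r[l][:,0].max()],3) if l.any() else "","R",m.sum(),np.round([r[m][:,1].min(),r[m][:,1].max()],3) if m.any() else "")
cv2.imwrite("pics/t.png",cv2.resize(a[130:290,280:440,::-1],None,fx=3.5,fy=3.5,interpolation=2))
E
python3 tips.py
```

```text
time_s: 4.0
tcp_pos: [0.4597, 0.0002, 0.0257]
eef_rot: [[1.0, -0.0, -0.0], [-0.0, -1.0, -0.002], [-0.0, 0.002, -1.0]]
force: [-0.4, -0.2, 1.2]
finger_gap: 0.0713
grasp_force: 0.0
tcp [4.59706143e-01 2.09089689e-04 2.56847650e-02] gap 0.07129159318140292
-0.020 L 0  R 0 
-0.015 L 0  R 0 
-0.010 L 0  R 0 
-0.005 L 0  R 0 
0.000 L 0  R 0 
0.005 L 0  R 0 
0.010 L 0  R 0 
0.015 L 0  R 0 
0.020 L 0  R 0 
0.025 L 0  R 1 [-0.04 -0.04]
0.030 L 7 [0.035 0.042 0.006 0.011] R 12 [-0.043 -0.035]
0.035 L 21 [ 0.037  0.049 -0.01   0.012] R 24 [-0.048 -0.033]
0.040 L 23 [ 0.035  0.05  -0.008  0.011] R 22 [-0.046 -0.035]
0.045 L 22 [ 0.035  0.051 -0.007  0.012] R 30 [-0.048 -0.033]
0.050 L 30 [ 0.035  0.052 -0.008  0.011] R 31 [-0.051 -0.035]
0.055 L 28 [ 0.035  0.051 -0.01   0.011] R 25 [-0.046 -0.035]
0.060 L 30 [ 0.034  0.052 -0.008  0.012] R 24 [-0.051 -0.035]
0.065 L 23 [ 0.036  0.052 -0.009  0.012] R 34 [-0.048 -0.034]
0.070 L 33 [ 0.036  0.053 -0.009  0.011] R 28 [-0.05  -0.035]
0.075 L 32 [ 0.037  0.053 -0.011  0.013] R 31 [-0.051 -0.033]
0.080 L 31 [ 0.036  0.053 -0.01   0.011] R 28 [-0.05  -0.034]
0.085 L 25 [ 0.034  0.054 -0.002  0.012] R 35 [-0.054 -0.034]
```

View pics/t.png

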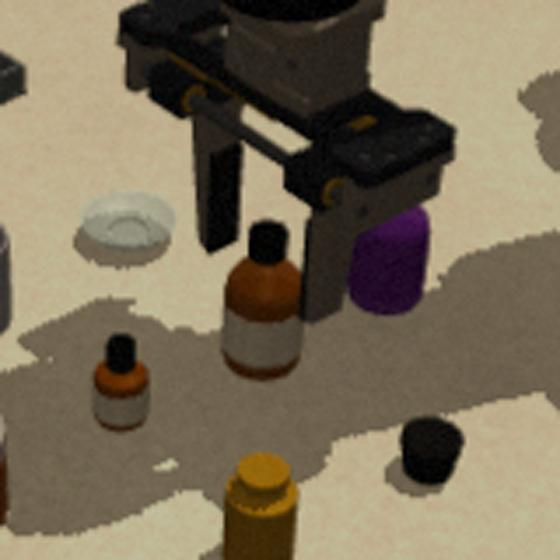

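Fingertips sit a constant ~31 mm above the reported TCP (the lowest finger points are at +0.030). Before descending I'll check the clearance of the gripper body over the cap.

Run:
```python
from h import *
s=manip.state();p=np.array(s['tcp_pos'])
a,d=manip.camera("scene");X=cloud("scene",d,manip.camera_params("scene"));r=X-p
for nm,lo,hi in (("outer",.062,.1),("mid",0,.025)):
  for z in np.arange(.02,.16,.01):
    q=(d>0)&(abs(r[...,0])<.06)&(abs(r[...,1])>lo)&(abs(r[...,1])<hi)&(r[...,2]>=z)&(r[...,2]<z+.01)
    print(nm,"%.2f"%z,q.sum(),np.round(np.percentile(r[q][:,0],[2,98]),3) if q.sum()>2 else "")
```

```text
outer 0.02 0 
outer 0.03 0 
outer 0.04 0 
outer 0.05 0 
outer 0.06 0 
outer 0.07 0 
outer 0.08 0 
outer 0.09 0 
outer 0.10 0 
outer 0.11 3 [-0.024  0.027]
outer 0.12 164 [-0.029  0.032]
outer 0.13 220 [-0.029  0.033]
outer 0.14 205 [-0.027  0.032]
outer 0.15 238 [-0.026  0.032]
outer 0.16 683 [-0.027  0.031]
mid 0.02 114 [-0.013  0.02 ]
mid 0.03 155 [-0.014  0.02 ]
mid 0.04 64 [-0.008  0.012]
mid 0.05 48 [-0.006  0.01 ]
mid 0.06 65 [-0.01   0.009]
mid 0.07 0 
mid 0.08 0 
mid 0.09 0 
mid 0.10 0 
mid 0.11 0 
mid 0.12 0 
mid 0.13 98 [0.02  0.028]
mid 0.14 16 [0.015 0.024]
mid 0.15 72 [0.02  0.024]
mid 0.16 88 [0.02  0.025]
```

```bash
sed -i 's/float(z)\])/float(z)-.031])/' go.py; python3 -m jog '0.001 0 0.01 0 0 0;0.001 0 0.02 0 0 0;0.001 0 0.03 0 0 0;0.001 0 0.03 0 0 0;0.001 0 0.03 0 0 0'; python3 -m jog '0 0 0 0 0 0;0 0 0 0 0 0;0 0 0 0 0 0;0 0 0 0 0 0;0 0 0 0 0 0;0 0 0 0 0 0;0 0 0 0 0 0;0 0 0 0 0 0' 0.03 20; python3 go.py mid:.15
```

```text
time_s: 4.6
tcp_pos: [0.4605, 0.0001, -0.0046]
eef_rot: [[1.0, -0.0, -0.001], [-0.0, -1.0, -0.002], [-0.001, 0.002, -1.0]]
force: [0.5, 0.6, 0.3]
finger_gap: 0.0904
grasp_force: 0.0
time_s: 5.4
tcp_pos: [0.4612, -0.0003, -0.0039]
eef_rot: [[1.0, -0.0, 0.001], [-0.0, -1.0, -0.002], [0.001, 0.002, -1.0]]
force: [-0.1, -1.4, 1.0]
finger_gap: 0.0436
grasp_force: 20.0
t 5.4 gap 0.0436 F [-0.1 -1.4  1. ] tcp [ 4.612e-01 -3.000e-04 -3.900e-03]
mid:.15 [ 0.0171 -0.342  -0.1237] [ 0.002 -0.001  0.2  ]
```

```bash
python3 -m jog '0 0 -0.03 0 0 0;0 0 -0.07 0 0 0;0 0 -0.1 0 0 0;0.002 -0.04 -0.124 0 0 0.05;0.004 -0.08 -0.124 0 0 0.1;0.007 -0.12 -0.124 0 0 0.15;0.01 -0.16 -0.124 0 0 0.2;0.012 -0.2 -0.124 0 0 0.2' ; python3 go.py mid:.15
```

```text
time_s: 6.2
tcp_pos: [0.4723, 0.2019, 0.119]
eef_rot: [[0.98, -0.2, -0.001], [-0.2, -0.98, -0.002], [-0.0, 0.002, -1.0]]
force: [0.5, -0.6, -2.2]
finger_gap: 0.0431
grasp_force: 20.0
t 6.2 gap 0.0431 F [ 0.5 -0.6 -2.2] tcp [0.4723 0.2019 0.119 ]
mid:.15 [-0.0221 -0.1384 -0.0002] [ 0.002  0.    -0.002]
```

```bash
python3 -m jog '-0.006 -0.04 0 0 0 0;-0.012 -0.08 0 0 0 0;-0.018 -0.115 0 0 0 0;-0.022 -0.138 0 0 0 0;-0.022 -0.138 0 0 0 0;-0.022 -0.138 0 0 0 0;-0.022 -0.138 0 0 0 0' ; python3 go.py mid:.04
```

```text
time_s: 6.9
tcp_pos: [0.4786, 0.3388, 0.1188]
eef_rot: [[0.98, -0.2, -0.001], [-0.2, -0.98, -0.003], [-0.0, 0.003, -1.0]]
force: [-0.4, 0.3, -1.7]
finger_gap: 0.0432
grasp_force: 20.0
t 6.9 gap 0.0432 F [-0.4  0.3 -1.7] tcp [0.4786 0.3388 0.1188]
mid:.04 [-0.0009 -0.0033  0.1098] [ 0.003  0.    -0.001]
```

```bash
python3 -m jog '-0.001 -0.003 0.03 0 0 0;-0.001 -0.003 0.07 0 0 0;-0.001 -0.003 0.1 0 0 0;-0.001 -0.003 0.11 0 0 0;-0.001 -0.003 0.114 0 0 0;-0.001 -0.003 0.116 0 0 0;-0.001 -0.003 0.118 0 0 0;-0.001 -0.003 0.118 0 0 0' ; python3 go.py mid:.031
```

```text
time_s: 7.7
tcp_pos: [0.4795, 0.3431, 0.0026]
eef_rot: [[0.98, -0.199, 0.002], [-0.199, -0.98, -0.001], [0.003, 0.001, -1.0]]
force: [0.1, -0.0, -1.3]
finger_gap: 0.0434
grasp_force: 20.0
t 7.7 gap 0.0434 F [ 0.1 -0.  -1.3] tcp [0.4795 0.3431 0.0026]
mid:.031 [-0.001   0.0013  0.0026] [ 0.001 -0.003 -0.001]
```

```bash
python3 -m jog '0 0 0.001 0 0 0;0 0 0.002 0 0 0;0 0 0.0025 0 0 0;0 0 0.003 0 0 0;0 0 0.003 0 0 0' ; python3 go.py mid:.031
```

```text
time_s: 8.2
tcp_pos: [0.4793, 0.343, 0.0001]
eef_rot: [[0.98, -0.199, 0.001], [-0.199, -0.98, -0.002], [0.002, 0.001, -1.0]]
force: [-2.8, -2.6, 8.5]
finger_gap: 0.0436
grasp_force: 20.0
t 8.2 gap 0.0436 F [-2.8 -2.6  8.5] tcp [4.793e-01 3.430e-01 1.000e-04]
mid:.031 [-0.0007  0.0012  0.0001] [ 0.001 -0.002 -0.   ]
```

```bash
python3 -m jog '0 0 0 0 0 0;0 0 0 0 0 0;0 0 0 0 0 0;0 0 0 0 0 0;0 0 0 0 0 0;0 0 0 0 0 0' 0.075; python3 -m jog '0 0 -0.02 0 0 0;0 0 -0.05 0 0 0;0 0 -0.09 0 0 0;0 0 -0.13 0 0 0;0 0 -0.13 0 0 0'; python3 go.py jar:.15
```

```text
time_s: 8.8
tcp_pos: [0.4785, 0.3427, -0.0018]
eef_rot: [[0.98, -0.199, 0.0], [-0.199, -0.98, -0.002], [0.001, 0.002, -1.0]]
force: [-0.0, 0.5, 0.0]
finger_gap: 0.0751
grasp_force: 0.0
time_s: 9.3
tcp_pos: [0.4828, 0.345, 0.1354]
eef_rot: [[0.98, -0.199, 0.012], [-0.199, -0.98, 0.003], [0.011, -0.005, -1.0]]
force: [0.6, 0.8, 0.3]
finger_gap: 0.075
grasp_force: 0.0
t 9.3 gap 0.0750 F [0.6 0.8 0.3] tcp [0.4828 0.345  0.1354]
jar:.15 [0.2453 0.3064 0.0174] [-0.004 -0.011 -0.2  ]
```

```bash
python3 -m jog '0.03 0.038 0 0 0 -0.05;0.06 0.075 0 0 0 -0.1;0.09 0.113 0.005 0 0 -0.15;0.12 0.15 0.01 0 0 -0.2;0.15 0.188 0.01 0 0 -0.2;0.18 0.225 0.01 0 0 -0.2;0.21 0.263 0.01 0 0 -0.2;0.235 0.295 0.01 0 0 -0.2'; python3 -m jog '0.01 0.01 0 0 0 0;0.01 0.01 0 0 0 0;0.01 0.01 0 0 0 0'; python3 go.py jar:.027
```

```text
time_s: 10.1
tcp_pos: [0.6505, 0.0046, 0.1179]
eef_rot: [[1.0, -0.001, -0.001], [-0.001, -1.0, -0.002], [-0.001, 0.002, -1.0]]
force: [-0.3, 1.0, -0.3]
finger_gap: 0.0748
grasp_force: 0.0
time_s: 10.4
tcp_pos: [0.6594, -0.0023, 0.118]
eef_rot: [[1.0, -0.0, -0.001], [-0.0, -1.0, -0.001], [-0.001, 0.001, -1.0]]
force: [-0.1, 0.8, -0.5]
finger_gap: 0.075
grasp_force: 0.0
t 10.4 gap 0.0750 F [-0.1  0.8 -0.5] tcp [ 0.6594 -0.0023  0.118 ]
jar:.027 [0.0033 0.0016 0.122 ] [ 0.001  0.001 -0.   ]
```

```bash
python3 -m jog '0.003 0.001 0 0 0 0;0.003 0.001 0.035 0 0 0;0.003 0.001 0.07 0 0 0;0.003 0.001 0.1 0 0 0;0.003 0.001 0.115 0 0 0;0.003 0.001 0.122 0 0 0;0.003 0.001 0.122 0 0 0;0.003 0.001 0.122 0 0 0'; python3 tips.py | sed -n '1p;6,13p'; python3 -m jog '0 0 0 0 0 0;0 0 0 0 0 0;0 0 0 0 0 0;0 0 0 0 0 0;0 0 0 0 0 0;0 0 0 0 0 0;0 0 0 0 0 0' 0.03 20; python3 go.py far:.15
```

```text
time_s: 11.2
tcp_pos: [0.6646, -0.0041, -0.0011]
eef_rot: [[1.0, 0.0, 0.003], [0.0, -1.0, -0.002], [0.003, 0.002, -1.0]]
force: [-0.2, -0.2, 0.3]
finger_gap: 0.075
grasp_force: 0.0
tcp [ 0.66460518 -0.00414376 -0.00108717] gap 0.07498389183253103
0.000 L 0  R 2 [-0.06  -0.051]
0.005 L 0  R 0 
0.010 L 0  R 0 
0.015 L 0  R 0 
0.020 L 0  R 0 
0.025 L 0  R 0 
0.030 L 9 [ 0.037  0.048 -0.011  0.01 ] R 6 [-0.046 -0.038]
0.035 L 16 [ 0.037  0.051 -0.008  0.009] R 15 [-0.05  -0.036]
time_s: 11.95
tcp_pos: [0.6635, -0.0044, -0.0025]
eef_rot: [[1.0, -0.0, 0.001], [-0.0, -1.0, -0.002], [0.001, 0.002, -1.0]]
force: [-0.4, -0.9, 5.1]
finger_gap: 0.0516
grasp_force: 20.0
t 11.9 gap 0.0516 F [-0.4 -0.9  5.1] tcp [ 0.6635 -0.0044 -0.0025]
far:.15 [-0.1078 -0.3304 -0.1223] [ 0.002 -0.001  0.199]
```

```bash
python3 -m jog '0 0 -0.03 0 0 0;0 0 -0.07 0 0 0;-0.005 -0.01 -0.11 0 0 0;-0.015 -0.045 -0.12 0 0 0.05;-0.03 -0.085 -0.12 0 0 0.1;-0.045 -0.125 -0.12 0 0 0.15;-0.06 -0.165 -0.12 0 0 0.2;-0.07 -0.21 -0.12 0 0 0.2' ; python3 go.py far:.15
```

```text
time_s: 12.75
tcp_pos: [0.5914, 0.2073, 0.1156]
eef_rot: [[0.98, -0.201, -0.002], [-0.201, -0.98, -0.002], [-0.001, 0.002, -1.0]]
force: [0.3, 0.1, -0.2]
finger_gap: 0.0514
grasp_force: 20.0
t 12.8 gap 0.0514 F [ 0.3  0.1 -0.2] tcp [0.5914 0.2073 0.1156]
far:.15 [-0.0589 -0.1094 -0.0036] [ 0.002  0.001 -0.002]
```

```bash
python3 -m jog '-0.02 -0.035 0 0 0 0;-0.04 -0.07 0 0 0 0;-0.055 -0.1 0 0 0 0;-0.059 -0.109 0 0 0 0;-0.059 -0.109 0 0 0 0;-0.059 -0.109 0 0 0 0;-0.059 -0.109 0 0 0 0' ; python3 go.py far:.036
```

```text
time_s: 13.45
tcp_pos: [0.5576, 0.3231, 0.1161]
eef_rot: [[0.98, -0.201, -0.0], [-0.201, -0.98, -0.003], [0.0, 0.002, -1.0]]
force: [0.2, -0.2, -0.4]
finger_gap: 0.0516
grasp_force: 20.0
t 13.4 gap 0.0516 F [ 0.2 -0.2 -0.4] tcp [0.5576 0.3231 0.1161]
far:.036 [-0.0025 -0.003   0.1111] [ 0.002 -0.    -0.002]
```

```bash
python3 -m jog '-0.0025 -0.003 0.03 0 0 0;-0.0025 -0.003 0.07 0 0 0;-0.0025 -0.003 0.095 0 0 0;-0.0025 -0.003 0.106 0 0 0;-0.0025 -0.003 0.11 0 0 0;-0.0025 -0.003 0.112 0 0 0;-0.0025 -0.003 0.112 0 0 0;-0.0025 -0.003 0.112 0 0 0' ; python3 go.py far:.0325
```

```text
time_s: 14.25
tcp_pos: [0.5565, 0.3283, 0.006]
eef_rot: [[0.98, -0.199, 0.003], [-0.199, -0.98, -0.001], [0.003, 0.0, -1.0]]
force: [-0.3, 0.4, -1.5]
finger_gap: 0.0514
grasp_force: 20.0
t 14.2 gap 0.0514 F [-0.3  0.4 -1.5] tcp [0.5565 0.3283 0.006 ]
far:.0325 [-0.0004  0.0021  0.0045] [ 0.    -0.003 -0.001]
```

```bash
python3 -m jog '0 0 0.0015 0 0 0;0 0 0.003 0 0 0;0 0 0.004 0 0 0;0 0 0.0045 0 0 0;0 0 0.0045 0 0 0' ; python3 go.py far:.0325
```

```text
time_s: 14.75
tcp_pos: [0.5556, 0.3281, 0.0015]
eef_rot: [[0.98, -0.199, 0.001], [-0.199, -0.98, -0.002], [0.001, 0.002, -1.0]]
force: [-3.8, -1.1, 7.1]
finger_gap: 0.0513
grasp_force: 20.0
t 14.8 gap 0.0513 F [-3.8 -1.1  7.1] tcp [0.5556 0.3281 0.0015]
far:.0325 [0.0004 0.0018 0.    ] [ 0.002 -0.001 -0.   ]
```

```bash
python3 -m jog '0 0 0 0 0 0;0 0 0 0 0 0;0 0 0 0 0 0;0 0 0 0 0 0;0 0 0 0 0 0;0 0 0 0 0 0' 0.075; python3 -m jog '0 0 -0.02 0 0 0;0 0 -0.05 0 0 0;0 0 -0.09 0 0 0;0 0 -0.12 0 0 0;0 0 -0.12 0 0 0'; python3 go.py cupB:.15
```

```text
time_s: 15.35
tcp_pos: [0.5551, 0.3279, -0.0003]
eef_rot: [[0.98, -0.199, 0.0], [-0.199, -0.98, -0.002], [0.001, 0.002, -1.0]]
force: [0.2, 0.1, -0.1]
finger_gap: 0.0753
grasp_force: 0.0
time_s: 15.85
tcp_pos: [0.5588, 0.3295, 0.126]
eef_rot: [[0.98, -0.199, 0.01], [-0.199, -0.98, 0.002], [0.01, -0.004, -1.0]]
force: [0.7, -0.1, -0.4]
finger_gap: 0.0753
grasp_force: 0.0
t 15.8 gap 0.0753 F [ 0.7 -0.1 -0.4] tcp [0.5588 0.3295 0.126 ]
cupB:.15 [0.0987 0.4501 0.0064] [-0.003 -0.01  -0.2  ]
```

```bash
python3 -m jog '0.01 0.048 0 0 0 -0.05;0.02 0.096 0 0 0 -0.1;0.03 0.144 0 0 0 -0.15;0.042 0.192 0 0 0 -0.2;0.053 0.24 0 0 0 -0.2;0.064 0.288 0 0 0 -0.2;0.075 0.336 0 0 0 -0.2;0.085 0.384 0 0 0 -0.2'; python3 -m jog '0 0.04 0 0 0 0;0 0.06 0 0 0 0;0 0.06 0 0 0 0;0 0.06 0 0 0 0;0 0.06 0 0 0 0'; python3 go.py cupB:.027
```

```text
time_s: 16.65
tcp_pos: [0.5612, -0.0669, 0.1195]
eef_rot: [[1.0, -0.0, -0.001], [-0.0, -1.0, -0.001], [-0.001, 0.001, -1.0]]
force: [1.5, 0.0, 0.2]
finger_gap: 0.075
grasp_force: 0.0
time_s: 17.15
tcp_pos: [0.5618, -0.1237, 0.1201]
eef_rot: [[1.0, 0.001, -0.001], [0.001, -1.0, -0.001], [-0.001, 0.001, -1.0]]
force: [-0.4, -0.4, 0.0]
finger_gap: 0.0752
grasp_force: 0.0
t 17.1 gap 0.0752 F [-0.4 -0.4  0. ] tcp [ 0.5618 -0.1237  0.1201]
cupB:.027 [0.0045 0.0074 0.1241] [0.001 0.001 0.001]
```

```bash
python3 -m jog '0.0045 0.0074 0 0 0 0;0.0045 0.0074 0.035 0 0 0;0.0045 0.0074 0.07 0 0 0;0.0045 0.0074 0.1 0 0 0;0.0045 0.0074 0.117 0 0 0;0.0045 0.0074 0.124 0 0 0;0.0045 0.0074 0.124 0 0 0;0.0045 0.0074 0.124 0 0 0'; python3 -m jog '0 0 0 0 0 0;0 0 0 0 0 0;0 0 0 0 0 0;0 0 0 0 0 0;0 0 0 0 0 0;0 0 0 0 0 0;0 0 0 0 0 0' 0.03 20; python3 go.py near:.15
```

```text
time_s: 17.95
tcp_pos: [0.5678, -0.133, -0.002]
eef_rot: [[1.0, 0.0, 0.002], [0.0, -1.0, -0.003], [0.002, 0.003, -1.0]]
force: [-0.4, 0.1, -0.1]
finger_gap: 0.0751
grasp_force: 0.0
time_s: 18.65
tcp_pos: [0.5671, -0.1329, -0.0026]
eef_rot: [[1.0, -0.0, 0.001], [-0.0, -1.0, -0.002], [0.001, 0.002, -1.0]]
force: [-1.2, 1.2, 5.7]
finger_gap: 0.051
grasp_force: 20.0
t 18.6 gap 0.0510 F [-1.2  1.2  5.7] tcp [ 0.5671 -0.1329 -0.0026]
near:.15 [-0.1662 -0.4903 -0.1229] [ 0.002 -0.001  0.199]
```

```bash
python3 -m jog '0 0 -0.03 0 0 0;0 0 -0.07 0 0 0;-0.005 -0.01 -0.11 0 0 0;-0.02 -0.05 -0.122 0 0 0.05;-0.035 -0.095 -0.122 0 0 0.1;-0.05 -0.14 -0.122 0 0 0.15;-0.065 -0.185 -0.122 0 0 0.2;-0.08 -0.23 -0.122 0 0 0.2' ; python3 go.py near:.15
```

```text
time_s: 19.45
tcp_pos: [0.4853, 0.099, 0.1176]
eef_rot: [[0.98, -0.2, -0.001], [-0.2, -0.98, -0.002], [-0.0, 0.002, -1.0]]
force: [1.3, -0.6, -1.6]
finger_gap: 0.0507
grasp_force: 20.0
t 19.4 gap 0.0507 F [ 1.3 -0.6 -1.6] tcp [0.4853 0.099  0.1176]
near:.15 [-0.1345 -0.2365 -0.0018] [ 0.002  0.    -0.002]
```

```bash
python3 -m jog '-0.022 -0.04 0 0 0 0;-0.045 -0.08 0 0 0 0;-0.067 -0.12 0 0 0 0;-0.09 -0.16 0 0 0 0;-0.112 -0.2 0 0 0 0;-0.13 -0.23 0 0 0 0;-0.1345 -0.2365 0 0 0 0;-0.1345 -0.2365 0 0 0 0' ; python3 -m jog '0 0 0 0 0 0;0 0 0 0 0 0'; python3 go.py near:.036
```

```text
time_s: 20.25
tcp_pos: [0.401, 0.3564, 0.117]
eef_rot: [[0.98, -0.197, -0.001], [-0.197, -0.98, -0.003], [-0.0, 0.003, -1.0]]
force: [0.6, -0.4, -1.0]
finger_gap: 0.0506
grasp_force: 20.0
time_s: 20.45
tcp_pos: [0.4025, 0.3547, 0.1176]
eef_rot: [[0.98, -0.201, 0.0], [-0.201, -0.98, -0.003], [0.001, 0.002, -1.0]]
force: [-0.3, 0.6, -0.6]
finger_gap: 0.0503
grasp_force: 20.0
t 20.4 gap 0.0503 F [-0.3  0.6 -0.6] tcp [0.4025 0.3547 0.1176]
near:.036 [-0.0022 -0.0029  0.1126] [ 0.002 -0.001 -0.002]
```

```bash
python3 -m jog '-0.002 -0.003 0.03 0 0 0;-0.002 -0.003 0.07 0 0 0;-0.002 -0.003 0.095 0 0 0;-0.002 -0.003 0.107 0 0 0;-0.002 -0.003 0.111 0 0 0;-0.002 -0.003 0.113 0 0 0;-0.002 -0.003 0.113 0 0 0;-0.002 -0.003 0.113 0 0 0' ; python3 go.py near:.0324
```

```text
time_s: 21.25
tcp_pos: [0.4017, 0.3597, 0.0061]
eef_rot: [[0.98, -0.199, 0.003], [-0.199, -0.98, -0.001], [0.003, 0.0, -1.0]]
force: [-0.5, 0.0, -0.8]
finger_gap: 0.0505
grasp_force: 20.0
t 21.2 gap 0.0505 F [-0.5  0.  -0.8] tcp [0.4017 0.3597 0.0061]
near:.0324 [-0.0004  0.0021  0.0047] [ 0.    -0.003 -0.001]
```

```bash
python3 -m jog '0 0 0.0015 0 0 0;0 0 0.003 0 0 0;0 0 0.004 0 0 0;0 0 0.0045 0 0 0;0 0 0.0045 0 0 0' ; python3 go.py near:.0324
```

```text
time_s: 21.75
tcp_pos: [0.4007, 0.3593, 0.0014]
eef_rot: [[0.98, -0.199, 0.0], [-0.199, -0.98, -0.002], [0.001, 0.002, -1.0]]
force: [-2.9, -1.8, 7.7]
finger_gap: 0.0507
grasp_force: 20.0
t 21.8 gap 0.0507 F [-2.9 -1.8  7.7] tcp [0.4007 0.3593 0.0014]
near:.0324 [0.0005 0.0015 0.    ] [ 0.002 -0.001 -0.   ]
```

```bash
python3 -m jog '0 0 0 0 0 0;0 0 0 0 0 0;0 0 0 0 0 0;0 0 0 0 0 0;0 0 0 0 0 0;0 0 0 0 0 0' 0.075; python3 -m jog '0 0 -0.02 0 0 0;0 0 -0.05 0 0 0;0 0 -0.09 0 0 0;0 0 -0.12 0 0 0;0 0 -0.12 0 0 0'; python3 go.py wL:.15
```

```text
time_s: 22.35
tcp_pos: [0.4005, 0.3591, 0.0002]
eef_rot: [[0.98, -0.199, 0.0], [-0.199, -0.98, -0.002], [0.001, 0.002, -1.0]]
force: [-0.3, -0.1, -0.3]
finger_gap: 0.075
grasp_force: 0.0
time_s: 22.85
tcp_pos: [0.4038, 0.3613, 0.1255]
eef_rot: [[0.98, -0.199, 0.009], [-0.199, -0.98, 0.003], [0.008, -0.005, -1.0]]
force: [0.8, 0.7, 0.4]
finger_gap: 0.0753
grasp_force: 0.0
t 22.9 gap 0.0753 F [0.8 0.7 0.4] tcp [0.4038 0.3613 0.1255]
wL:.15 [0.2076 0.2074 0.0073] [-0.004 -0.009 -0.2  ]
```

```bash
python3 -m jog '0.033 0.033 0 0 0 -0.05;0.066 0.066 0 0 0 -0.1;0.1 0.1 0 0 0 -0.15;0.133 0.133 0 0 0 -0.2;0.166 0.166 0 0 0 -0.2;0.195 0.195 0 0 0 -0.2;0.206 0.207 0 0 0 -0.2;0.206 0.207 0 0 0 -0.2'; python3 -m jog '0 0 0 0 0 0;0 0 0 0 0 0'; python3 go.py wL:.026
```

```text
time_s: 23.65
tcp_pos: [0.5613, 0.114, 0.1197]
eef_rot: [[1.0, -0.003, -0.001], [-0.003, -1.0, -0.002], [-0.001, 0.002, -1.0]]
force: [0.0, 0.8, -0.0]
finger_gap: 0.0749
grasp_force: 0.0
time_s: 23.85
tcp_pos: [0.5601, 0.1172, 0.1203]
eef_rot: [[1.0, 0.002, -0.001], [0.002, -1.0, -0.001], [-0.001, 0.001, -1.0]]
force: [-0.1, 0.7, 0.7]
finger_gap: 0.0749
grasp_force: 0.0
t 23.9 gap 0.0749 F [-0.1  0.7  0.7] tcp [0.5601 0.1172 0.1203]
wL:.026 [0.0061 0.0002 0.1253] [0.001 0.001 0.002]
```

```bash
python3 -m jog '0.005 0 0 0 0 0;0.005 0 0.035 0 0 0;0.005 0 0.07 0 0 0;0.005 0 0.1 0 0 0;0.005 0 0.117 0 0 0;0.005 0 0.125 0 0 0;0.005 0 0.125 0 0 0;0.005 0 0.125 0 0 0'; python3 -m jog '0 0 0 0 0 0;0 0 0 0 0 0;0 0 0 0 0 0;0 0 0 0 0 0;0 0 0 0 0 0;0 0 0 0 0 0;0 0 0 0 0 0;0 0 0 0 0 0' 0.025 40; python3 go.py snear:.15
```

```text
time_s: 24.65
tcp_pos: [0.5672, 0.1157, -0.0031]
eef_rot: [[1.0, 0.0, 0.002], [0.0, -1.0, -0.002], [0.002, 0.002, -1.0]]
force: [-0.4, -0.6, -0.5]
finger_gap: 0.075
grasp_force: 0.0
time_s: 25.45
tcp_pos: [0.5663, 0.1154, -0.0041]
eef_rot: [[1.0, -0.0, 0.0], [-0.0, -1.0, -0.002], [0.0, 0.002, -1.0]]
force: [0.0, 1.0, 1.4]
finger_gap: 0.0349
grasp_force: 40.0
t 25.4 gap 0.0349 F [0.  1.  1.4] tcp [ 0.5663  0.1154 -0.0041]
snear:.15 [-0.1256  0.4563 -0.1223] [ 0.002 -0.    -0.072]
```

```bash
python3 -m jog '0 0 -0.03 0 0 0;0 0 -0.07 0 0 0;-0.005 0.01 -0.11 0 0 0;-0.015 0.055 -0.124 0 0 -0.03;-0.03 0.1 -0.124 0 0 -0.07;-0.045 0.147 -0.124 0 0 -0.072;-0.06 0.194 -0.124 0 0 -0.072;-0.075 0.241 -0.124 0 0 -0.072' ; python3 go.py snear:.15
```

```text
time_s: 26.25
tcp_pos: [0.4893, -0.1267, 0.1191]
eef_rot: [[0.997, 0.072, -0.001], [0.072, -0.997, -0.001], [-0.002, 0.001, -1.0]]
force: [1.4, -0.9, -4.6]
finger_gap: 0.0348
grasp_force: 40.0
t 26.2 gap 0.0348 F [ 1.4 -0.9 -4.6] tcp [ 0.4893 -0.1267  0.1191]
snear:.15 [-0.064   0.2099  0.0005] [0.001 0.002 0.001]
```

```bash
python3 -m jog '-0.014 0.045 0 0 0 0;-0.028 0.09 0 0 0 0;-0.042 0.135 0 0 0 0;-0.055 0.18 0 0 0 0;-0.062 0.205 0 0 0 0;-0.064 0.21 0 0 0 0;-0.064 0.21 0 0 0 0;-0.064 0.21 0 0 0 0' ; python3 -m jog '0 0 0 0 0 0'; python3 go.py snear:.034
```

```text
time_s: 27.05
tcp_pos: [0.4422, -0.3379, 0.1197]
eef_rot: [[0.997, 0.072, -0.001], [0.072, -0.997, 0.0], [-0.001, -0.0, -1.0]]
force: [-0.1, -0.1, -5.0]
finger_gap: 0.0348
grasp_force: 40.0
time_s: 27.15
tcp_pos: [0.4426, -0.3379, 0.1202]
eef_rot: [[0.997, 0.073, -0.0], [0.073, -0.997, -0.001], [-0.0, 0.001, -1.0]]
force: [-0.5, -0.2, -4.9]
finger_gap: 0.0347
grasp_force: 40.0
t 27.1 gap 0.0347 F [-0.5 -0.2 -4.9] tcp [ 0.4426 -0.3379  0.1202]
snear:.034 [-0.0022  0.0025  0.1172] [0.001 0.    0.002]
```

```bash
python3 -m jog '-0.002 0.0025 0.03 0 0 0;-0.002 0.0025 0.07 0 0 0;-0.002 0.0025 0.1 0 0 0;-0.002 0.0025 0.111 0 0 0;-0.002 0.0025 0.115 0 0 0;-0.002 0.0025 0.117 0 0 0;-0.002 0.0025 0.117 0 0 0;-0.002 0.0025 0.117 0 0 0' ; python3 go.py snear:.031
```

```text
time_s: 27.95
tcp_pos: [0.4416, -0.3435, 0.0053]
eef_rot: [[0.997, 0.072, 0.002], [0.072, -0.997, -0.004], [0.002, 0.004, -1.0]]
force: [0.1, -0.9, -4.9]
finger_gap: 0.0348
grasp_force: 40.0
t 27.9 gap 0.0348 F [ 0.1 -0.9 -4.9] tcp [ 0.4416 -0.3435  0.0053]
snear:.031 [-0.0008 -0.0028  0.0053] [ 0.004 -0.002  0.   ]
```

```bash
python3 -m jog '0 -0.002 0.0015 0 0 0;0 -0.002 0.003 0 0 0;0 -0.002 0.004 0 0 0;0 -0.002 0.005 0 0 0;0 -0.002 0.005 0 0 0' ; python3 go.py snear:.031
```

```text
time_s: 28.45
tcp_pos: [0.4406, -0.3404, -0.0001]
eef_rot: [[0.997, 0.072, 0.0], [0.072, -0.997, -0.002], [-0.0, 0.002, -1.0]]
force: [-2.2, 3.3, 6.6]
finger_gap: 0.0352
grasp_force: 40.0
t 28.4 gap 0.0352 F [-2.2  3.3  6.6] tcp [ 4.406e-01 -3.404e-01 -1.000e-04]
snear:.031 [-0.      0.0003 -0.0001] [0.002 0.    0.   ]
```

```bash
python3 -m jog '0 0 0 0 0 0;0 0 0 0 0 0;0 0 0 0 0 0;0 0 0 0 0 0;0 0 0 0 0 0;0 0 0 0 0 0;0 0 0 0 0 0' 0.075; python3 -m jog '0 0 -0.02 0 0 0;0 0 -0.05 0 0 0;0 0 -0.09 0 0 0;0 0 -0.12 0 0 0;0 0 -0.12 0 0 0'; python3 go.py cupA:.15
```

```text
time_s: 29.15
tcp_pos: [0.4405, -0.3404, -0.0014]
eef_rot: [[0.997, 0.072, 0.0], [0.072, -0.997, -0.002], [0.0, 0.002, -1.0]]
force: [0.6, -0.4, 0.5]
finger_gap: 0.0748
grasp_force: 0.0
time_s: 29.65
tcp_pos: [0.443, -0.343, 0.1241]
eef_rot: [[0.997, 0.072, 0.007], [0.072, -0.997, -0.01], [0.006, 0.01, -1.0]]
force: [-0.3, -0.7, 0.7]
finger_gap: 0.0748
grasp_force: 0.0
t 29.6 gap 0.0748 F [-0.3 -0.7  0.7] tcp [ 0.443  -0.343   0.1241]
cupA:.15 [ 0.2505 -0.1908  0.0046] [ 0.01  -0.006  0.072]
```

```bash
python3 -m jog '0.038 -0.028 0 0 0 0.03;0.076 -0.057 0 0 0 0.07;0.114 -0.086 0 0 0 0.072;0.152 -0.115 0 0 0 0.072;0.19 -0.144 0 0 0 0.072;0.225 -0.172 0 0 0 0.072;0.248 -0.19 0 0 0 0.072;0.25 -0.191 0 0 0 0.072'; python3 -m jog '0 0 0 0 0 0;0 0 0 0 0 0;0 0 0 0 0 0'; python3 go.py cupA:.027
```

```text
time_s: 30.45
tcp_pos: [0.6773, -0.1283, 0.1164]
eef_rot: [[1.0, 0.004, -0.001], [0.004, -1.0, -0.001], [-0.001, 0.001, -1.0]]
force: [0.3, -0.4, 0.3]
finger_gap: 0.0753
grasp_force: 0.0
time_s: 30.75
tcp_pos: [0.6752, -0.1329, 0.118]
eef_rot: [[1.0, -0.002, -0.0], [-0.002, -1.0, -0.002], [-0.0, 0.002, -1.0]]
force: [0.3, -0.3, 0.9]
finger_gap: 0.0752
grasp_force: 0.0
t 30.8 gap 0.0752 F [ 0.3 -0.3  0.9] tcp [ 0.6752 -0.1329  0.118 ]
cupA:.027 [0.004  0.0016 0.122 ] [ 0.002  0.    -0.002]
```

```bash
python3 -m jog '0.003 0.001 0 0 0 0;0.003 0.001 0.035 0 0 0;0.003 0.001 0.07 0 0 0;0.003 0.001 0.1 0 0 0;0.003 0.001 0.115 0 0 0;0.003 0.001 0.122 0 0 0;0.003 0.001 0.122 0 0 0;0.003 0.001 0.122 0 0 0'; python3 -m jog '0 0 0 0 0 0;0 0 0 0 0 0;0 0 0 0 0 0;0 0 0 0 0 0;0 0 0 0 0 0;0 0 0 0 0 0;0 0 0 0 0 0' 0.03 20; python3 go.py sfar:.15
```

```text
time_s: 31.55
tcp_pos: [0.6805, -0.1336, -0.0018]
eef_rot: [[1.0, -0.0, 0.003], [-0.0, -1.0, -0.003], [0.003, 0.003, -1.0]]
force: [-0.4, -0.5, 0.7]
finger_gap: 0.0752
grasp_force: 0.0
time_s: 32.25
tcp_pos: [0.6798, -0.1334, -0.0028]
eef_rot: [[1.0, -0.0, 0.002], [-0.0, -1.0, -0.003], [0.002, 0.003, -1.0]]
force: [-1.1, -0.6, 6.2]
finger_gap: 0.0518
grasp_force: 20.0
t 32.2 gap 0.0518 F [-1.1 -0.6  6.2] tcp [ 0.6798 -0.1334 -0.0028]
sfar:.15 [-0.1602  0.2021 -0.1214] [ 0.003 -0.002 -0.072]
```

```bash
python3 -m jog '0 0 -0.03 0 0 0;0 0 -0.07 0 0 0;-0.005 0.005 -0.11 0 0 0;-0.03 0.035 -0.121 0 0 -0.03;-0.06 0.07 -0.121 0 0 -0.07;-0.09 0.108 -0.121 0 0 -0.072;-0.12 0.146 -0.121 0 0 -0.072;-0.15 0.185 -0.121 0 0 -0.072' ; python3 -m jog '-0.008 0.016 0 0 0 0;-0.008 0.016 0 0 0 0;-0.008 0.016 0 0 0 0;-0.008 0.016 0 0 0 0'; python3 go.py sfar:.036
```

```text
time_s: 33.05
tcp_pos: [0.5273, -0.3179, 0.1166]
eef_rot: [[0.997, 0.072, -0.001], [0.072, -0.997, -0.0], [-0.001, 0.0, -1.0]]
force: [1.1, -0.1, -1.1]
finger_gap: 0.0511
grasp_force: 20.0
time_s: 33.45
tcp_pos: [0.5231, -0.3325, 0.1172]
eef_rot: [[0.997, 0.074, 0.0], [0.074, -0.997, -0.001], [0.0, 0.001, -1.0]]
force: [0.1, -0.4, -1.1]
finger_gap: 0.0512
grasp_force: 20.0
t 33.5 gap 0.0512 F [ 0.1 -0.4 -1.1] tcp [ 0.5231 -0.3325  0.1172]
sfar:.036 [-0.0039  0.0022  0.1122] [ 0.001 -0.     0.002]
```

```bash
python3 -m jog '-0.004 0 0.03 0 0 0;-0.004 0 0.07 0 0 0;-0.004 0 0.095 0 0 0;-0.004 0 0.107 0 0 0;-0.004 0 0.111 0 0 0;-0.004 0 0.113 0 0 0;-0.004 0 0.113 0 0 0;-0.004 0 0.113 0 0 0' ; python3 go.py sfar:.0322
```

```text
time_s: 34.25
tcp_pos: [0.5193, -0.3355, 0.0062]
eef_rot: [[0.997, 0.072, 0.002], [0.072, -0.997, -0.004], [0.002, 0.004, -1.0]]
force: [0.1, 1.1, -0.2]
finger_gap: 0.0515
grasp_force: 20.0
t 34.2 gap 0.0515 F [ 0.1  1.1 -0.2] tcp [ 0.5193 -0.3355  0.0062]
sfar:.0322 [ 0.0001 -0.0004  0.005 ] [ 0.004 -0.002  0.   ]
```

```bash
python3 -m jog '0 0 0.0015 0 0 0;0 0 0.003 0 0 0;0 0 0.004 0 0 0;0 0 0.0045 0 0 0;0 0 0.0045 0 0 0' ; python3 go.py sfar:.0322
```

```text
time_s: 34.75
tcp_pos: [0.5184, -0.335, 0.0012]
eef_rot: [[0.997, 0.072, 0.0], [0.072, -0.997, -0.002], [0.0, 0.002, -1.0]]
force: [-2.8, 1.2, 6.1]
finger_gap: 0.0515
grasp_force: 20.0
t 34.8 gap 0.0515 F [-2.8  1.2  6.1] tcp [ 0.5184 -0.335   0.0012]
sfar:.0322 [0.001  0.0002 0.    ] [ 0.002 -0.     0.   ]
```

Contact felt; I'll release, rise and inspect.

```bash
python3 -m jog '0 0 0 0 0 0;0 0 0 0 0 0;0 0 0 0 0 0;0 0 0 0 0 0;0 0 0 0 0 0;0 0 0 0 0 0' 0.075; python3 -m jog '0 0 -0.02 0 0 0;0 0 -0.05 0 0 0;0 0 -0.09 0 0 0;0 0 -0.13 0 0 0;0 0.03 -0.17 0 0 0;-0.03 0.07 -0.2 0 0 0;-0.06 0.11 -0.2 0 0 0;-0.09 0.15 -0.2 0 0 0';python3 -m jog '-0.04 0.03 0 0 0 0;-0.08 0.06 0 0 0 0;-0.12 0.08 0 0 0 0;-0.12 0.08 0 0 0 0;-0.12 0.08 0 0 0 0;-0.12 0.08 0 0 0 0'
python3 - <<'E'
from h import *
for n in("top","scene"):
    a,d=manip.camera(n);cv2.imwrite(f"pics/{n}9.png",a[:,:,::-1])
    if n=="top":
        X=cloud(n,d,manip.camera_params(n));z=X[...,2]
        for nm,c,h in (("tall",(.4783,.342),.092),("jar",(.5557,.3263),.059),("cup",(.4009,.3577),.06),("cup",(.5194,-.3351),.06),("wL",(.4406,-.3407),.064)):
            q=(d>0)&(np.hypot(X[...,0]-c[0],X[...,1]-c[1])<.036)&(z>.03)
            t=np.percentile(z[q],97);q&=z>t-.008
            cc,r=cv2.minEnclosingCircle(X[q][:,:2].astype(np.float32));print(nm,"z %.3f exp %.3f"%(t,h),np.round(np.array(cc)-c,4),"diam %.4f"%(2*r))
E
```

```text
time_s: 35.35
tcp_pos: [0.5183, -0.3347, 0.0001]
eef_rot: [[0.997, 0.072, 0.0], [0.072, -0.997, -0.002], [0.0, 0.002, -1.0]]
force: [-0.2, 0.6, 0.5]
finger_gap: 0.0751
grasp_force: 0.0
time_s: 36.15
tcp_pos: [0.443, -0.4863, 0.2026]
eef_rot: [[0.997, 0.073, 0.002], [0.073, -0.997, -0.005], [0.002, 0.005, -1.0]]
force: [0.3, -0.3, -0.3]
finger_gap: 0.0751
grasp_force: 0.0
time_s: 36.75
tcp_pos: [0.3302, -0.572, 0.2004]
eef_rot: [[0.997, 0.073, 0.001], [0.073, -0.997, -0.002], [0.001, 0.002, -1.0]]
force: [-0.1, -0.9, -0.5]
finger_gap: 0.0751
grasp_force: 0.0
tall z 0.095 exp 0.092 [-0.0005  0.0024] diam 0.0228
jar z 0.063 exp 0.059 [-0.0009  0.0032] diam 0.0530
cup z 0.063 exp 0.060 [-0.0003  0.0026] diam 0.0518
cup z 0.062 exp 0.060 [-0.0009  0.0023] diam 0.0527
wL z 0.067 exp 0.064 [-0.0012  0.0024] diam 0.0259
```

View pics/top9.png

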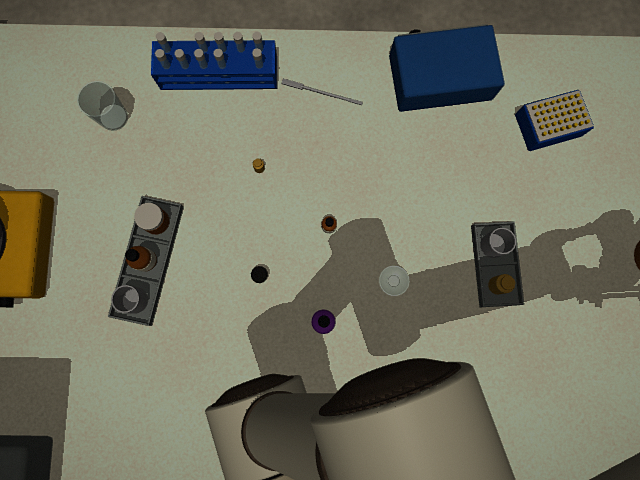

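View pics/scene9.png

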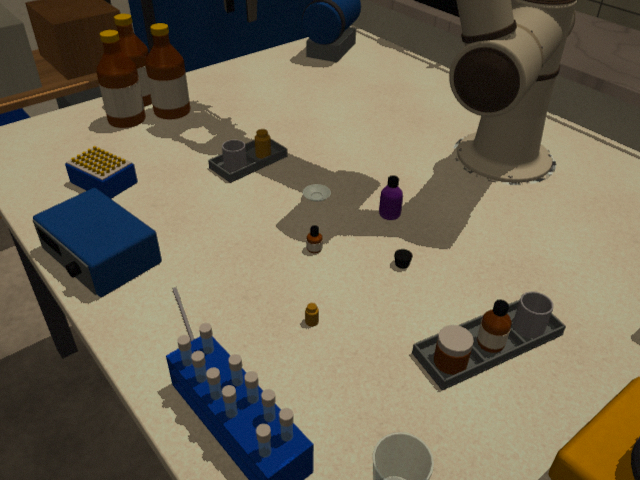

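Top and scene views: the long tray holds the jar (150,217), tall bottle (138,255) and cup (130,295). The short tray holds a cup (498,239) and the large weight (503,284). All are upright at the expected heights and within about 3 mm of the compartment centres. The small bottle (328,223), small weight (258,165) and purple look-alike (323,321) haven't moved.

```bash
python3 -c "
from plant import manip
print(manip.sign_off())"
```

```text
the job is handed in; nothing more can be done
None
```

Both kits are made up and handed in at about 37 s: tall bottle between the jar and one cup in the long tray, large weight and the other cup in the short tray, all upright and let go; my first grip caught the tall bottle's shoulder (the fingertips sit about 31 mm above the reported tool position), but it stayed upright and I gripped it again lower down.

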